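Feed the chocolate block to the long mark with the thumb lever

TASK

Lay the block of baking chocolate in the trough of the slicing guide, flat and lengthwise with its end close up to the pusher (within a centimetre), and let go of it. Then feed it forward by pressing the guide's thumb lever, one full click at a time, until the pusher's pointer stands at the long mark, and not one click past it. Press the lever gently: stop as soon as it bottoms out and let it spring right back up each time; never move the pusher by hand, and leave the other things on the bench where they are.

Things in the scene. Friction and masses are not known exactly. Their poses are not given: they have to be found in the camera images.
- block_centre (a point): Centre of the block of dark baking chocolate, a loose rectangular block 40 mm wide (its x axis), 100 mm long (its y axis) and 50 mm high, about 0.26 kg, lying flat on the bench. Either end may point to the pusher.
- block: The same block; origin at the centre of its underside, z up.
- guide: The slicing guide: a fixed wooden board 120 mm wide (x), 285 mm long (y from -185 to +100 mm), 12 mm thick, carrying the trough on its +y part and the lever housing on its -y part. Origin on the bench, z up, y the feeding direction. The housing, 40 mm wide, spans y -126 to -48 mm and is 78 mm high above the bench.
- trough (a point): Centre of the trough's floor, 12 mm above the bench. y runs along the trough in the feeding direction, z up. The trough is open above and at its +y end, 50 mm wide between two aluminium walls, each 6 mm thick, 140 mm long (y -70 to +70 mm) and only 14 mm high above the floor. At feed 0 the pusher's face is at y = -50 mm here.
- pusher_face (a point): Aluminium pusher plate on the ratchet rack, 44 mm wide, 8 mm thick, top 48 mm above the bench. The point is the middle of its front (+y) face, which touches the block, 31 mm above the bench; y is the feeding direction. A thin pointer arm reaches over the +x wall, its tip over the scale. Only the lever may move it; finger touches over 2 N count as moving it by hand.
- feed (a joint): Travel of the pusher in metres along the trough's +y. It rests only at ratchet notches every 10 mm: 0.00, 0.01, 0.02, ... and starts at 0.00, 0.01 or 0.02; the long mark is at 0.04. More notches follow, so one click too many runs it past, and it cannot be brought back.
- pointer (a point): Lower tip of the pusher's pointer, 50 mm to the +x side of the trough's middle line.
- long_mark (a point): The long mark of the scale on the base board beside the trough's +x wall: a black line 20 mm long, the others are 7 mm long and 10 mm apart. The pointer's tip is level with it (same y along the trough) when the feed is at 0.04.
- pivot (a point): Pivot of the black thumb lever in the housing at the guide's -y end. The point is on its level axis (along x), 65 mm above the bench; its arm reaches 75 mm from there towards -y and ends in the pad.
- pad (a point): Middle of the top of the lever's thumb pad, 30 mm (x) by 28 mm (y), 87 mm above the bench at rest. Pressed straight down with closed fingers it sinks roughly 23 to 33 mm (unknown beforehand: see lever), moving about 4 mm towards -y, against 1 N growing to about 5 N (more with rubbing), then meets a stiff stop, to be felt for: 10 to 13 N is surely home, over 20 N bends the lever.
- lever (a joint): Angle of the thumb lever, 0 at rest (up). It has free play, different in each guide and not to be seen, so its stop lies anywhere from 0.40 to 0.52 rad and the click in the last 3 mm of pad travel before the stop; after a shorter stroke the pusher slips back to its old notch. Let go, the lever springs up; it must come right up to catch the next notch. One full stroke is one notch, never more.
- bowl: Bystander: steel bowl, 140 mm across, 60 mm high. Not to be moved.
- jar: Bystander: glass jar, 80 mm across, 110 mm high. Not to be moved.
- scraper: Bystander: bench scraper with a wooden grip, 90 by 110 mm, 18 mm high. Not to be moved.
There are look-alikes about, which are no part of the job. Of the things that look like the block, the smallest one is meant.

How it is judged:
By the outcome, as a careful person would: the job done as asked, in the order asked, and still so for the second after the job is handed in, with the robot touching nothing.
It also fails if it takes over 72 s, if anything falls off the work surface, if the arm or the gripper's body presses on something with over 40 N, if the wrist force passes 120 N, or if a joint passes its speed limit or range.

ROBOT

A 6-joint arm with a two-finger parallel gripper is mounted at the origin on the work surface. World frame = base frame: x ahead of the robot, y to its left, z up, the work surface at z = 0. Lengths are in m, angles in degrees, forces in N, time in s.
With the tool pointing down it reaches from about 0.25 to 0.725 m from the base axis. Payload 9.7 kg.
Tool frame: the origin (TCP) lies on the centre line of the jaws, within the pads' length; the fingertips stand 19 mm ahead of it and the grasp point (between the pads) is the TCP (bot.tcp_to_tips is the z of the fingertips in the tool frame, in m); z points along the fingers, y is the line along which they close (so a half turn about z gives the same grasp; the last joint's range is limited). The gripper opens to 85 mm and grips with 20 to 120 N. Pads are 22 mm wide; open, the fingers measure 114 mm over their backs; the gripper's body (76 mm by 85 mm) begins 54 mm behind the grasp point. The pads swing forward as they close: fully open they stand 13 mm farther back than shut.
Start: joints at [72.135, 4.979, 10.078, 95.1, 0, 90], TCP at [0.169, 0.523, 0.25] pointing down, gripper open.
Joint ranges: [-179.16, 179.16], [-48.56, 103.87], [-65.8, 70.77], [-126.05, 130.52], [-82.76, 87.17], [-180, 180]. Speed limits (degrees/s): [127.2, 127.2, 147.25, 180, 180, 180].

INTERFACE

Orientations are given as [roll, pitch, yaw] about the fixed x, y, z axes, in that order (R = Rz(yaw) Ry(pitch) Rx(roll)).
In Python, from workcell import bot gives the robot as it stands. The module is installed in compiled form; this text tells all that it offers.
- The arm moves only by the tool play_rows, never from a script. Its argument "increments" is a list of rows, each an object with "slide": the shift along the tool's x, y, z in mm, a list of three; "angular": the turn, a rotation vector about the tool's x, y, z in degrees, a list of three; "claw": the opening, from -1 (shut) to 1 (fully open). In form: [{"slide": [x, y, z], "angular": [rx, ry, rz], "claw": claw}, ...]. A call has 1 to 8 rows; each row shifts and turns the commanded pose from where the row before left it, along the tool's axes as they then stand; what a row does not reach is not made up. A row lasts 1/10 s, in which the tool goes at most 50 mm and 8.59 degrees, less where a joint would pass 70% of its speed; a pose out of reach is approached as far as the arm can. A call is refused whole if a number of a shift passes 50 or a number of a turn 8.59, either way. A call with a gripper value outside its range is refused whole. The fingers move at their own pace and stop on an object; "squeeze" is the grip in N (left out, the last holds). Time passes only in rows, so rows that do not move let the fingers close. It gives the time, the measured TCP pose, the force, the opening and the grip force at its end, in the units of the state.
- bot.get_obs(): the state, without advancing time (a new reading comes with each control period).
- bot.camera(name): name is "side" or "top"; returns the picture (384x512x3 uint8, red, green, blue); there is no depth.
- bot.camera_info(name): a dict with "fovy" (degrees; the focal length in pixels is half the picture's height over the tangent of half this angle, whatever the lens; pixels are square), "cx", "cy" (the principal point, pixels), "k1" (the pictures are not rectified: a ray, as slopes to the right and down, at radius r is drawn at 1 + k1 r^2 times it, then the intrinsics apply), "R" (3x3) and "t" (3): a world point X has camera coordinates R X + t. Camera axes: x right, y down, z forward; pixel columns grow to the right and rows downward; lengths in m; the calibration is good to about 2 mm. A picture is of the moment at which its call begins. camera_info takes no time and is no camera call.
- bot.job_done(): hands the job in; it is judged then, once.
The state is a dict: "time": time; "q": joint angles; "qd": joint speeds; "joint_efforts": joint torques, N m; "ee_pos": TCP position; "tcp_rot": TCP orientation; "wrist_force": force on the tool from outside, world axes, zero at the start; "torque": the same for the moment, N m; "opening": finger opening in m; "grasp_force": force on a finger pad.
Only numpy, scipy, OpenCV 4.12 (cv2) and the standard library are available. Lean on these libraries where they do the work, as an engineer would, in place of code of your own. Each camera call takes 0.05 s, during which the arm holds its last target. There are 200 camera calls.

## Working session

There is one attempt and no reset: what is moved stays moved. The work goes in short steps, Python scripts to look and compute and a tool call to move; the robot and the scene stay as the last step left them, time stands still between calls to the robot, and variables do not carry over. Pictures are saved under pics/ and viewed, at most 10 in all, crops included, and the job is handed in when it is done.

Besides the shell and the picture viewer there is one more tool, called after "Emit:" in YAML: its name, and indented under it one key for each argument. play_rows: Moves the arm, as the interface text tells. Its arguments: {"type":"object","properties":{"increments":{"type":"array"},"squeeze":{"type":"number"}},"required":["increments"]}

```bash
mkdir -p pics; cat > h.py <<'E'
import numpy as np,cv2
from workcell import bot
def snap(n,f):
    im=bot.camera(n); cv2.imwrite('pics/'+f+'.png',im[:,:,::-1]); return im
def K(n):
    c=bot.camera_info(n); f=192/np.tan(np.radians(c['fovy'])/2)
    return c,np.array([[f,0,c['cx']],[0,f,c['cy']],[0,0,1.]]),np.array([c['k1'],0,0,0,0.])
def w(n,px,z):
    c,k,d=K(n); R=np.array(c['R']);t=np.array(c['t'])
    u=cv2.undistortPoints(np.array(px,float).reshape(-1,1,2),k,d)[:,0]
    r=np.c_[u,np.ones(len(u))]@R; o=-R.T@t
    return o+r*((z-o[2])/r[:,2])[:,None]
def p(n,X):
    c,k,d=K(n); R=np.array(c['R'],float)
    return cv2.projectPoints(np.array(X,float).reshape(-1,1,3),cv2.Rodrigues(R)[0],np.array(c['t'],float),k,d)[0][:,0]
E
python3 - <<'E'
from h import *
for n in('top','side'):
    snap(n,n+'0'); c=bot.camera_info(n); print(n,-np.array(c['R']).T@c['t'],c['fovy'],c['k1'])
a=cv2.imread('pics/top0.png')
print(bot.get_obs())
E
```

```text
top [ 0.37938852 -0.03160759  1.20894266] 52.37569860298412 -0.010947158477376618
side [ 0.03039464 -0.94352189  1.04934942] 42.12292121296444 -0.0723424599929688
{'time': 0.1, 'q': array([ 7.21364864e+01,  5.00835027e+00,  1.00368224e+01,  9.50986562e+01,
       -4.32138390e-04,  9.00014879e+01]), 'qd': array([ 0.12473437, -0.04708142,  0.0988978 , -0.077191  , -0.00308363,
       -0.0169064 ]), 'joint_efforts': array([-1.78321825e-03, -5.21561086e+01,  4.65652692e+01,  1.59544114e-02,
       -9.84343615e-05, -4.57563331e-06]), 'ee_pos': array([0.16865694, 0.52330454, 0.24963064]), 'tcp_rot': array([-1.79929816e+02,  4.33960698e-04,  1.62134999e+02]), 'wrist_force': array([0.3553159 , 0.18137054, 1.04065882]), 'torque': array([ 0.03621   , -0.00508788,  0.01206197]), 'grasp_force': 0.0, 'opening': 0.0854111757614123}
```

View pics/top0.png

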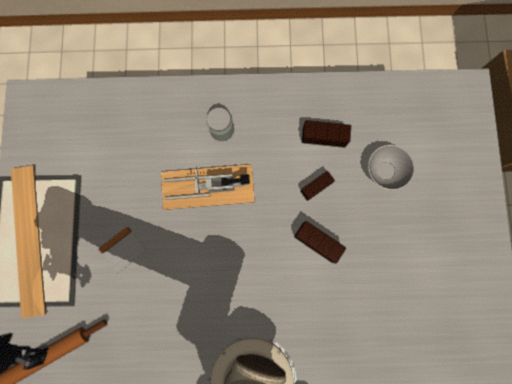

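View pics/side0.png

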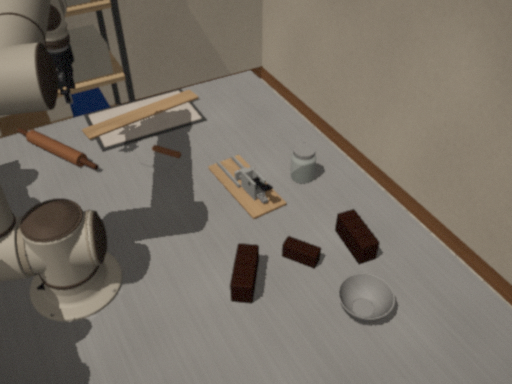

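The top view shows the guide around (208,187) with its lever to the right and feeding to the left. The smallest block is at (318,185). The jar is at (219,120) and the bowl at (390,166).

```bash
python3 - <<'E'
from h import *
a=cv2.imread('pics/top0.png')
g=cv2.resize(a[155:220,150:345],None,fx=4,fy=4,interpolation=cv2.INTER_CUBIC)
b=cv2.imread('pics/side0.png')
s=cv2.resize(b[140:280,200:330],None,fx=4,fy=4,interpolation=cv2.INTER_CUBIC)
cv2.imwrite('pics/c1.png',g)
cv2.imwrite('pics/c2.png',s)
# board corners by colour, block by darkness
roi=a[100:280,140:360].astype(int)
m=((roi[:,:,2]-roi[:,:,0])>50).astype(np.uint8); n,l,st,c=cv2.connectedComponentsWithStats(m)
i=1+np.argmax(st[1:,4]); 
pts=np.argwhere((l==i))[:,::-1]+[140,100]; r=cv2.minAreaRect(pts.astype(np.float32)); print(r)
print(w('top',cv2.boxPoints(r),.012))
E
```

```text
((206.88278198242188, 186.59310913085938), (38.36701583862305, 92.18048858642578), 85.2363510131836)
[[ 0.62246892  0.27849984  0.012     ]
 [ 0.64080099 -0.00985425  0.012     ]
 [ 0.52008495 -0.01761131  0.012     ]
 [ 0.50205086  0.26608549  0.012     ]]
```

View pics/c1.png

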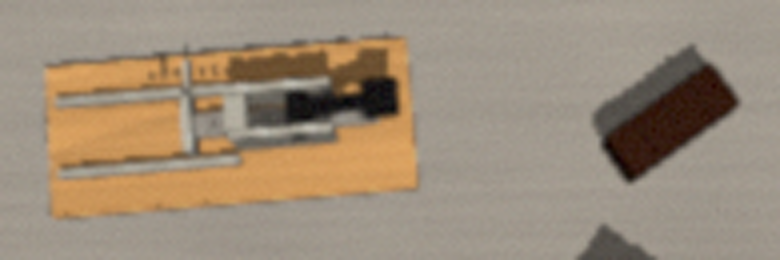

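View pics/c2.png

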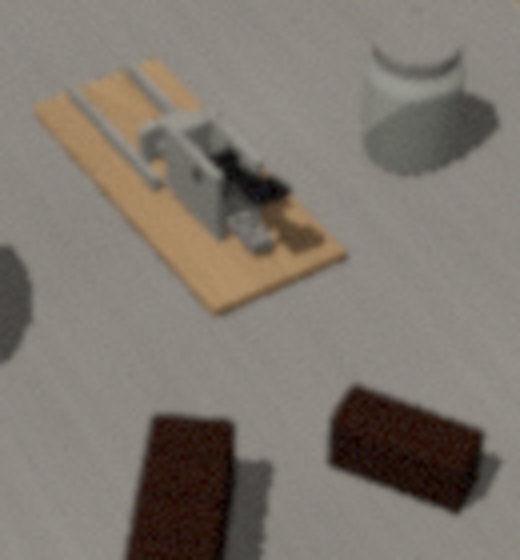

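The top crop shows the board, the trough walls, the pusher and pointer at crop x≈188, the long mark at crop x≈163, and the pad at crop (378,97). I'll fit models to get poses.

```bash
cat >> h.py <<'E'
def box(x,y,yaw,sx,sy,z0,z1):
    c,s=np.cos(yaw),np.sin(yaw)
    return np.array([[x+c*a*sx/2-s*b*sy/2,y+s*a*sx/2+c*b*sy/2,z] for a in(-1,1) for b in(-1,1) for z in(z0,z1)])
def fitblock(ims,x0,z0=0,rad=45):
    from scipy.optimize import minimize
    ms={}
    for n,im in ims.items():
        i=im.astype(float); m=((i[:,:,0]-i[:,:,2])>0.35*i[:,:,0])&(i[:,:,0]<110)
        yy,xx=np.mgrid[:384,:512]; q=p(n,[[x0[0],x0[1],.025+z0]])[0]
        ms[n]=(cv2.GaussianBlur((m&(np.hypot(xx-q[0],yy-q[1])<rad)).astype(np.float32),(0,0),.8))
    def cost(v):
        e=0
        for n,m in ms.items():
            h=cv2.convexHull(p(n,box(v[0]/1e3,v[1]/1e3,np.radians(v[2]),.04,.1,z0,z0+.05)).astype(np.float32))
            r=np.zeros((384,512),np.uint8); cv2.fillConvexPoly(r,np.round(h*256).astype(np.int32),255,cv2.LINE_AA,8)
            e+=((cv2.GaussianBlur(r.astype(np.float32)/255,(0,0),.8)-m)**2).sum()
        return e
    b=None
    for a in x0[2]:
        v0=np.array([x0[0]*1e3,x0[1]*1e3,a])
        r=minimize(cost,v0,method='Nelder-Mead',options=dict(initial_simplex=v0+np.array([[0,0,0],[10,0,0],[0,10,0],[0,0,10]]),maxiter=250))
        if b is None or r.fun<b.fun: b=r
    return b.x,b.fun,{n:m.sum() for n,m in ms.items()}
E
python3 - <<'E'
from h import *
T=cv2.imread('pics/top0.png')[:,:,::-1]; S=cv2.imread('pics/side0.png')[:,:,::-1]
x0=w('top',[[318,185]],.05)[0]; print(x0)
for ims in({'top':T},{'side':S},{'top':T,'side':S}): print(fitblock(ims,(x0[0],x0[1],(-30,-60,30,60)),rad=28))
# guide features, crop px -> top px (crop: 4x, cv2.resize centres)
f=lambda L:(np.array(L,float)+.5)/4-.5+[150,155]
yaw=np.radians(3.62);O=np.array([.5686,.1717])
R=np.array([[np.cos(yaw),np.sin(yaw)],[-np.sin(yaw),np.cos(yaw)]])
for nm,px,z in(('long',[[163,57],[163,75]],.012),('ticks',[[150,75],[201,70],[214,70]],.012),('ptip',[[186,46],[188,70]],.02),('ptip48',[[186,46],[188,80]],.048),('plate top',[[183,90],[195,152]],.048),('pad',[[378,97]],.087),('pad edges',[[362,97],[398,97]],.087),('wallends',[[58,101],[60,173],[240,160]],.026),('housing',[[225,115],[335,108]],.078)):
    print(nm,np.round((w('top',f(px),z)[:,:2]-O)@R.T*1e3,1).tolist())
E
```

```text
[ 0.56271039 -0.20992706  0.05      ]
(array([ 566.32497585, -210.79641133,   36.29110287]), np.float64(70.9034423828125), {'top': np.float32(401.0)})
(array([ 565.82050499, -211.77182007,   42.56349233]), np.float64(162.32884216308594), {'side': np.float32(696.0)})
(array([ 566.00339247, -210.44317132, -142.83579427]), np.float64(235.53277587890625), {'top': np.float32(401.0), 'side': np.float32(696.0)})
long [[60.0, 5.6], [45.7, 6.4]]
ticks [[46.5, 16.6], [47.2, -23.5], [46.3, -33.6]]
ptip [[65.5, -14.1], [46.3, -14.5]]
ptip48 [[59.2, -18.2], [32.8, -18.2]]
plate top [[25.4, -14.0], [-22.7, -20.3]]
pad [[0.6, -161.8]]
pad edges [[1.6, -150.1], [-0.6, -176.3]]
wallends [[29.2, 86.2], [-26.8, 87.1], [-28.3, -51.1]]
housing [[-1.7, -48.4], [-3.3, -129.4]]
```

Feed looks like 0.02: the pointer is 20 mm before the mark, so two clicks are needed. Next I move above the block.

Emit:
play_rows:
  increments:
    - {"slide": [0, 0, 0], "angular": [0, 0, 8.4], "claw": 1}
    - {"slide": [0, 0, 0], "angular": [0, 0, 8.4], "claw": 1}
    - {"slide": [0, 0, 0], "angular": [0, 0, 8.4], "claw": 1}
    - {"slide": [0, 0, 0], "angular": [0, 0, 8.4], "claw": 1}
    - {"slide": [-45, -8, 0], "angular": [0, 0, 0], "claw": 1}
    - {"slide": [-45, -8, 0], "angular": [0, 0, 0], "claw": 1}
    - {"slide": [-45, -8, 0], "angular": [0, 0, 0], "claw": 1}
    - {"slide": [-45, -8, 0], "angular": [0, 0, 0], "claw": 1}
  squeeze: 40

```text
time: 0.9
ee_pos: [0.2561, 0.3611, 0.2499]
tcp_rot: [-180.0, 0.0, 128.6]
wrist_force: [0.9, 1.0, -0.6]
opening: 0.0857
grasp_force: 0.0
```

Emit:
play_rows:
  increments:
    - {"slide": [-45, -8, 0], "angular": [0, 0, 0], "claw": 1}
    - {"slide": [-45, -8, 0], "angular": [0, 0, 0], "claw": 1}
    - {"slide": [-45, -8, 0], "angular": [0, 0, 0], "claw": 1}
    - {"slide": [-45, -8, 0], "angular": [0, 0, 0], "claw": 1}
    - {"slide": [-45, -8, 0], "angular": [0, 0, 0], "claw": 1}
    - {"slide": [-45, -8, 0], "angular": [0, 0, 0], "claw": 1}
    - {"slide": [-45, -8, 0], "angular": [0, 0, 0], "claw": 1}
    - {"slide": [-45, -8, 0], "angular": [0, 0, 0], "claw": 1}

```text
time: 1.7
ee_pos: [0.4305, 0.0393, 0.2502]
tcp_rot: [180.0, 0.0, 128.5]
wrist_force: [0.8, 1.2, 0.5]
opening: 0.0856
grasp_force: 0.0
```

Emit:
play_rows:
  increments:
    - {"slide": [-45, -8, 0], "angular": [0, 0, 0], "claw": 1}
    - {"slide": [-45, -8, 0], "angular": [0, 0, 0], "claw": 1}
    - {"slide": [-45, -8, 0], "angular": [0, 0, 0], "claw": 1}
    - {"slide": [-45, -8, 0], "angular": [0, 0, 0], "claw": 1}
    - {"slide": [-45, -8, 0], "angular": [0, 0, 0], "claw": 1}
    - {"slide": [-25, -4, 0], "angular": [0, 0, 0], "claw": 1}
    - {"slide": [0, 0, 0], "angular": [0, 0, 0], "claw": 1}

```text
time: 2.4
ee_pos: [0.5521, -0.1844, 0.2485]
tcp_rot: [-179.9, -0.1, 128.4]
wrist_force: [-0.5, 0.3, -0.3]
opening: 0.0853
grasp_force: 0.0
```

Emit:
play_rows:
  increments:
    - {"slide": [-29, -5, 0], "angular": [0, 0, 0], "claw": 1}
    - {"slide": [0, 0, 40], "angular": [0, 0, 0], "claw": 1}
    - {"slide": [0, 0, 40], "angular": [0, 0, 0], "claw": 1}
    - {"slide": [0, 0, 40], "angular": [0, 0, 0], "claw": 1}
    - {"slide": [0, 0, 30], "angular": [0, 0, 0], "claw": 1}
    - {"slide": [0, 0, 0], "angular": [0, 0, 0], "claw": 1}
    - {"slide": [0, 0, 0], "angular": [0, 0, 0], "claw": 1}

```text
time: 3.1
ee_pos: [0.5654, -0.2069, 0.1011]
tcp_rot: [-180.0, -0.0, 128.6]
wrist_force: [-0.9, -0.1, 0.3]
opening: 0.0853
grasp_force: 0.0
```

```bash
python3 - <<'E'
from h import *
s=snap('side','s1')
cv2.imwrite('pics/s1c.png',cv2.resize(s[180:300,230:370,::-1],None,fx=4,fy=4,interpolation=cv2.INTER_CUBIC))
E
```

```text
(no output)
```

View pics/s1c.png

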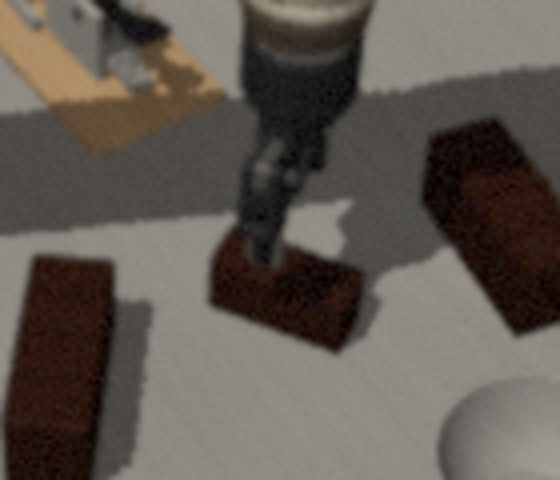

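The gripper is over the block at crop (290,280), with the fingers straddling its width. I descend and grip.

Emit:
play_rows:
  increments:
    - {"slide": [-3, -2, 0], "angular": [0, 0, 0], "claw": 1}
    - {"slide": [0, 0, 20], "angular": [0, 0, 0], "claw": 1}
    - {"slide": [0, 0, 20], "angular": [0, 0, 0], "claw": 1}
    - {"slide": [0, 0, 20], "angular": [0, 0, 0], "claw": 1}
    - {"slide": [0, 0, 0], "angular": [0, 0, 0], "claw": -1}
    - {"slide": [0, 0, 0], "angular": [0, 0, 0], "claw": -1}
    - {"slide": [0, 0, 0], "angular": [0, 0, 0], "claw": -1}
    - {"slide": [0, 0, 0], "angular": [0, 0, 0], "claw": -1}
  squeeze: 30

```text
time: 3.95
ee_pos: [0.5669, -0.2116, 0.0425]
tcp_rot: [179.9, 0.2, 128.5]
wrist_force: [-1.3, 0.4, 6.3]
opening: 0.0404
grasp_force: 29.8
```

Emit:
play_rows:
  increments:
    - {"slide": [0, 0, 0], "angular": [0, 0, 0], "claw": -1}
    - {"slide": [0, 0, 0], "angular": [0, 0, 0], "claw": -1}
    - {"slide": [0, 0, 0], "angular": [0, 0, 0], "claw": -1}

```text
time: 4.25
ee_pos: [0.5669, -0.2116, 0.0425]
tcp_rot: [179.9, 0.2, 128.5]
wrist_force: [-1.0, 0.0, 4.9]
opening: 0.0403
grasp_force: 29.9
```

Emit:
play_rows:
  increments:
    - {"slide": [0, 0, -20], "angular": [0, 0, 0], "claw": -1}
    - {"slide": [0, 0, -30], "angular": [0, 0, 0], "claw": -1}
    - {"slide": [0, 0, -40], "angular": [0, 0, 0], "claw": -1}
    - {"slide": [0, 0, -30], "angular": [0, 0, 0], "claw": -1}
    - {"slide": [0, 0, 0], "angular": [0, 0, 7], "claw": -1}
    - {"slide": [0, 0, 0], "angular": [0, 0, 7], "claw": -1}
    - {"slide": [0, 0, 0], "angular": [0, 0, 7], "claw": -1}
    - {"slide": [0, 0, 0], "angular": [0, 0, 7], "claw": -1}

```text
time: 5.05
ee_pos: [0.5659, -0.2111, 0.1609]
tcp_rot: [180.0, 0.0, 100.3]
wrist_force: [-1.0, -0.5, -2.4]
opening: 0.0404
grasp_force: 30.3
```

Emit:
play_rows:
  increments:
    - {"slide": [0, 0, 0], "angular": [0, 0, 7], "claw": -1}
    - {"slide": [20, 1, 0], "angular": [0, 0, 0], "claw": -1}
    - {"slide": [40, 2, 0], "angular": [0, 0, 0], "claw": -1}
    - {"slide": [40, 3, 0], "angular": [0, 0, 0], "claw": -1}
    - {"slide": [40, 3, 0], "angular": [0, 0, 0], "claw": -1}
    - {"slide": [40, 3, 0], "angular": [0, 0, 0], "claw": -1}
    - {"slide": [40, 3, 0], "angular": [0, 0, 0], "claw": -1}
    - {"slide": [40, 2, 0], "angular": [0, 0, 0], "claw": -1}

```text
time: 5.85
ee_pos: [0.5666, 0.0511, 0.161]
tcp_rot: [180.0, -0.0, 93.5]
wrist_force: [1.1, 0.0, -2.8]
opening: 0.0405
grasp_force: 30.4
```

Emit:
play_rows:
  increments:
    - {"slide": [40, 2, 0], "angular": [0, 0, 0], "claw": -1}
    - {"slide": [40, 2, 0], "angular": [0, 0, 0], "claw": -1}
    - {"slide": [40, 2, 0], "angular": [0, 0, 0], "claw": -1}
    - {"slide": [30, 2, 0], "angular": [0, 0, 0], "claw": -1}
    - {"slide": [14, 1, 0], "angular": [0, 0, 0], "claw": -1}
    - {"slide": [0, 0, 0], "angular": [0, 0, 0], "claw": -1}
    - {"slide": [0, 0, 0], "angular": [0, 0, 0], "claw": -1}

```text
time: 6.55
ee_pos: [0.5656, 0.2132, 0.1604]
tcp_rot: [-180.0, 0.0, 93.5]
wrist_force: [0.6, -0.3, -2.4]
opening: 0.0404
grasp_force: 30.4
```

Emit:
play_rows:
  increments:
    - {"slide": [0, 0, 30], "angular": [0, 0, 0], "claw": -1}
    - {"slide": [0, 0, 30], "angular": [0, 0, 0], "claw": -1}
    - {"slide": [0, 0, 7], "angular": [0, 0, 0], "claw": -1}
    - {"slide": [0, 0, 0], "angular": [0, 0, 0], "claw": -1}
    - {"slide": [0, 0, 0], "angular": [0, 0, 0], "claw": -1}

```text
time: 7.05
ee_pos: [0.5663, 0.2132, 0.0949]
tcp_rot: [179.9, -0.0, 93.5]
wrist_force: [0.2, 0.6, -2.2]
opening: 0.0407
grasp_force: 30.4
```

```bash
python3 - <<'E'
from h import *
s=snap('side','s2');t=snap('top','t2'); z=bot.get_obs()['ee_pos']; print(z)
print(fitblock({'side':s},(z[0],z[1],(3.6,)),z0=z[2]-.0425,rad=30))
a=cv2.resize(s[130:230,190:300,::-1],None,fx=3.6,fy=3.6,interpolation=cv2.INTER_CUBIC)
b=cv2.resize(t[155:220,150:260,::-1],None,fx=3.6,fy=3.6,interpolation=cv2.INTER_CUBIC)
b=cv2.copyMakeBorder(b,0,a.shape[0]-b.shape[0],0,0,0)
cv2.imwrite('pics/c3.png',np.hstack([a,b]))
E
```

```text
[0.5665326  0.21369472 0.09522326]
(array([566.20673884, 191.36954344, -24.16252806]), np.float64(184.7173614501953), {'side': np.float32(490.0)})
```

View pics/c3.png

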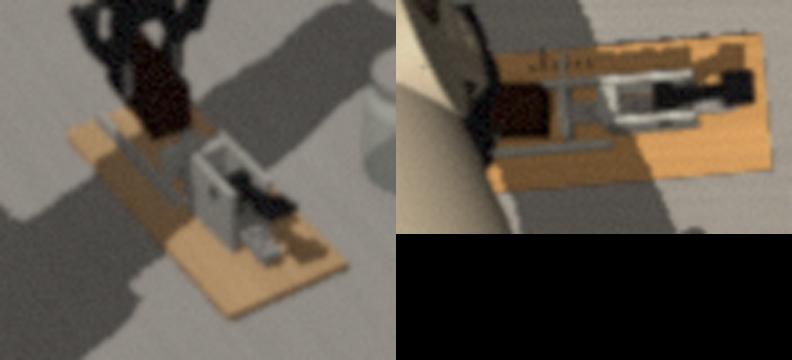

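The near end of the block is at right-crop x≈549, left of the pusher plate at x≈563, and lies between the walls. Now I quantify the gap.

```bash
python3 - <<'E'
from h import *
yaw=np.radians(3.62);O=np.array([.5686,.1717])
R=np.array([[np.cos(yaw),np.sin(yaw)],[-np.sin(yaw),np.cos(yaw)]])
f=lambda L:(np.array(L,float)-[396,0]+.5)/3.6-.5+[150,155]
for nm,px,z in(('end top z',[[549,85],[549,135]],.1027),('if lower edge',[[549,110]],.053),('plate left',[[562,80],[565,138]],.048),('walls',[[497,86],[497,153],[610,146]],.026)):
    print(nm,np.round((w('top',f(px),z)[:,:2]-O)@R.T*1e3,1).tolist())
# subpixel: profile along block end/plate
t=cv2.imread('pics/t2.png').astype(int)
for r in(180,184,188): print(r,t[r,186:204,2].tolist(),t[r,186:204,0].tolist())
for c in(184,186,187): print(c,t[170:202,c,2].tolist())
# side view: lower near-end corners of block, crop(a)
g=lambda L:(np.array(L,float)+.5)/3.6-.5+[190,130]
print('side corners',np.round((w('side',g([[152,138],[188,125]]),.0527)[:,:2]-O)@R.T*1e3,1).tolist(),np.round((w('side',g([[160,147],[163,180]]),.048)[:,:2]-O)@R.T*1e3,1).tolist())
E
```

```text
end top z [[12.2, -12.8], [-28.2, -10.6]]
if lower edge [[0.6, -3.7]]
plate left [[26.1, -15.2], [-23.3, -14.9]]
walls [[29.9, 44.1], [-27.9, 47.0], [-29.9, -49.4]]
180 [27, 23, 24, 27, 19, 32, 53, 83, 89, 93, 88, 70, 69, 92, 104, 99, 105, 106] [4, 2, 3, 9, 1, 18, 31, 44, 55, 76, 76, 63, 52, 46, 49, 41, 48, 49]
184 [27, 31, 23, 26, 24, 19, 34, 76, 98, 101, 96, 86, 77, 84, 84, 83, 81, 80] [1, 12, 9, 13, 4, 7, 12, 31, 57, 80, 88, 77, 68, 73, 73, 69, 72, 71]
188 [27, 27, 30, 21, 23, 20, 47, 93, 107, 104, 100, 97, 81, 82, 83, 82, 85, 80] [12, 4, 4, 0, 12, 8, 9, 38, 54, 73, 86, 87, 74, 71, 72, 69, 72, 67]
184 [103, 113, 112, 113, 111, 106, 100, 81, 49, 19, 26, 25, 33, 28, 31, 24, 25, 30, 29, 28, 28, 20, 30, 72, 96, 103, 94, 90, 91, 109, 108, 107]
186 [105, 113, 109, 105, 107, 105, 105, 86, 49, 22, 27, 21, 34, 31, 27, 22, 23, 26, 27, 26, 28, 19, 31, 69, 95, 101, 96, 86, 100, 108, 112, 107]
187 [106, 112, 109, 86, 88, 101, 106, 84, 41, 24, 23, 28, 27, 27, 31, 27, 28, 30, 27, 22, 25, 16, 37, 65, 98, 100, 95, 87, 96, 110, 111, 107]
side corners [[-20.1, -0.2], [16.0, -1.6]] [[-17.7, -9.7], [-38.1, -49.6]]
```

```bash
python3 - <<'E'
from h import *
yaw=np.radians(3.62);O=np.array([.5686,.1717])
R=np.array([[np.cos(yaw),np.sin(yaw)],[-np.sin(yaw),np.cos(yaw)]])
G=lambda n,px,z:np.round((w(n,px,z)[:,:2]-O)@R.T*1e3,1).tolist()
print(G('top',[[186,177.8]],.1027),G('top',[[186,192.6]],.053),G('top',[[192.6,184]],.053),G('top',[[194.7,184]],.048))
t0=cv2.imread('pics/top0.png').astype(int)
for c in(166,172,178,186): print(c,t0[174:204,c,0].tolist())
print('tcp',(bot.get_obs()['ee_pos'][:2]-O)@R.T*1e3)
E
```

```text
[[15.0, 4.8]] [[-20.3, 16.0]] [[4.2, -5.2]] [[4.5, -10.8]]
166 [98, 93, 94, 82, 71, 113, 143, 124, 97, 86, 91, 90, 94, 94, 98, 98, 93, 98, 89, 86, 84, 79, 67, 109, 146, 119, 98, 95, 89, 89]
172 [93, 97, 93, 83, 96, 141, 140, 104, 87, 90, 90, 90, 94, 96, 95, 94, 94, 90, 92, 89, 83, 59, 85, 141, 144, 104, 93, 91, 90, 92]
178 [96, 91, 82, 69, 111, 144, 120, 89, 89, 91, 93, 95, 93, 94, 89, 88, 89, 92, 87, 92, 82, 69, 113, 143, 121, 96, 96, 91, 93, 90]
186 [91, 82, 62, 103, 145, 133, 98, 88, 94, 96, 92, 85, 91, 88, 91, 94, 91, 90, 93, 85, 63, 96, 146, 137, 98, 92, 89, 90, 88, 89]
tcp [ 0.58822693 42.04146234]
```

Emit:
play_rows:
  increments:
    - {"slide": [-2, 0, 0], "angular": [0, 0, 0], "claw": -1}
    - {"slide": [0, 0, 10], "angular": [0, 0, 0], "claw": -1}
    - {"slide": [0, 0, 10], "angular": [0, 0, 0], "claw": -1}
    - {"slide": [0, 0, 5], "angular": [0, 0, 0], "claw": -1}
    - {"slide": [0, 0, 5], "angular": [0, 0, 0], "claw": -1}
    - {"slide": [0, 0, 5], "angular": [0, 0, 0], "claw": -1}
    - {"slide": [0, 0, 3], "angular": [0, 0, 0], "claw": -1}
    - {"slide": [0, 0, 0], "angular": [0, 0, 0], "claw": -1}

```text
time: 7.95
ee_pos: [0.5657, 0.2116, 0.055]
tcp_rot: [-180.0, 0.0, 93.5]
wrist_force: [1.8, -0.3, -2.6]
opening: 0.04
grasp_force: 30.0
```

Emit:
play_rows:
  increments:
    - {"slide": [0, 0, 1], "angular": [0, 0, 0], "claw": -1}
    - {"slide": [0, 0, 1], "angular": [0, 0, 0], "claw": -1}
    - {"slide": [0, 0, 0], "angular": [0, 0, 0], "claw": -1}

```text
time: 8.25
ee_pos: [0.5658, 0.2117, 0.0545]
tcp_rot: [180.0, -0.0, 93.5]
wrist_force: [-3.0, -1.3, 6.4]
opening: 0.0402
grasp_force: 31.1
```

Contact is at exactly the expected floor height. I release partway and rise.

Emit:
play_rows:
  increments:
    - {"slide": [0, 0, 0], "angular": [0, 0, 0], "claw": 0.2}
    - {"slide": [0, 0, 0], "angular": [0, 0, 0], "claw": 0.4}
    - {"slide": [0, 0, 0], "angular": [0, 0, 0], "claw": 0.4}
    - {"slide": [0, 0, -15], "angular": [0, 0, 0], "claw": 0.4}
    - {"slide": [0, 0, -30], "angular": [0, 0, 0], "claw": 0.4}
    - {"slide": [0, 0, -40], "angular": [0, 0, 0], "claw": 0.4}
    - {"slide": [0, 0, -40], "angular": [0, 0, 0], "claw": 0}

```text
time: 8.95
ee_pos: [0.5654, 0.2116, 0.1806]
tcp_rot: [180.0, -0.0, 93.5]
wrist_force: [1.6, -0.1, -0.4]
opening: 0.0468
grasp_force: 0.0
```

Emit:
play_rows:
  increments:
    - {"slide": [-40, -1, 0], "angular": [0, 0, 0], "claw": -1}
    - {"slide": [-45, -1, 0], "angular": [0, 0, 0], "claw": -1}
    - {"slide": [-45, -1, 0], "angular": [0, 0, 0], "claw": -1}
    - {"slide": [-40, -1, 0], "angular": [0, 0, 0], "claw": -1}
    - {"slide": [-25, -1, 0], "angular": [0, 0, 0], "claw": -1}
    - {"slide": [0, 0, 0], "angular": [0, 0, 0], "claw": -1}
    - {"slide": [0, 0, 0], "angular": [0, 0, 0], "claw": -1}

```text
time: 9.65
ee_pos: [0.5729, 0.0165, 0.1792]
tcp_rot: [179.9, -0.0, 93.5]
wrist_force: [-0.2, 0.5, 0.0]
opening: -0.0002
grasp_force: 0.0
```

```bash
python3 - <<'E'
from h import *
s=snap('side','s3');t=snap('top','t3'); o=bot.get_obs(); print(o['ee_pos'],o['opening'],o['wrist_force'])
print(fitblock({'side':s},(.566,.2116,(3.6,)),z0=.012,rad=30))
a=cv2.resize(s[130:230,190:300,::-1],None,fx=3.6,fy=3.6,interpolation=cv2.INTER_CUBIC)
b=cv2.resize(t[155:220,150:260,::-1],None,fx=3.6,fy=3.6,interpolation=cv2.INTER_CUBIC)
b=cv2.copyMakeBorder(b,0,a.shape[0]-b.shape[0],0,0,0)
cv2.imwrite('pics/c4.png',np.hstack([a,b]))
E
```

```text
[0.57286678 0.01755802 0.17879283] 2.5854095908260094e-05 [-0.27824953  0.44359494 -0.74367891]
(array([569.70428641, 224.71767333, -12.21501387]), np.float64(216.48138427734375), {'side': np.float32(373.0)})
```

View pics/c4.png

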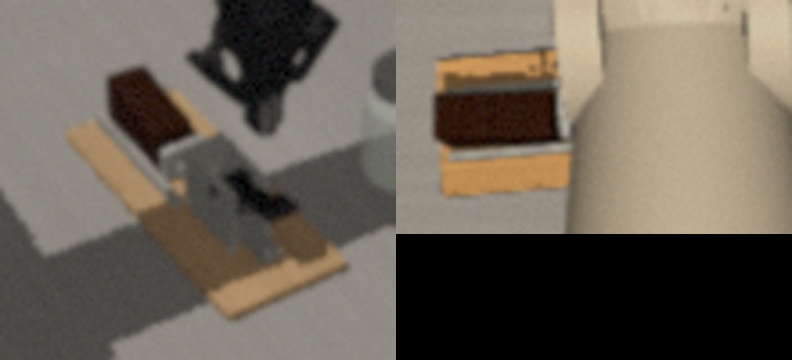

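The block lies flat between the walls and parallel to them, with its end just in front of the pusher plate at right-crop x≈556. Checking the gap numerically.

```bash
python3 - <<'E'
from h import *
yaw=np.radians(3.62);O=np.array([.5686,.1717])
R=np.array([[np.cos(yaw),np.sin(yaw)],[-np.sin(yaw),np.cos(yaw)]])
t=cv2.imread('pics/t3.png').astype(int)
for r in(183,186,189): print(r,t[r,156:164,2].tolist(),t[r,189:200,2].tolist(),t[r,189:200,0].tolist())
G=lambda n,px,z:np.round((w(n,px,z)[:,:2]-O)@R.T*1e3,1).tolist()
print(G('top',[[160,187],[161,187]],.062),G('top',[[193,184],[194,184],[195,184]],.048),G('top',[[193,184],[194,184],[195,184]],.015))
for r in(180,184,188): print(cv2.imread('pics/t2.png').astype(int)[r,192:200].tolist())
E
```

```text
183 [154, 148, 153, 143, 100, 57, 45, 47] [46, 48, 48, 41, 27, 81, 152, 161, 173, 176, 177] [10, 17, 7, 4, 8, 72, 136, 139, 135, 131, 134]
186 [150, 148, 150, 140, 100, 60, 44, 48] [48, 47, 47, 41, 31, 81, 150, 172, 159, 160, 158] [9, 8, 0, 11, 12, 74, 138, 151, 133, 124, 121]
189 [149, 150, 154, 144, 99, 53, 46, 43] [48, 50, 47, 43, 26, 58, 127, 165, 170, 129, 103] [8, 15, 12, 2, 9, 51, 118, 150, 158, 111, 81]
[[1.7, 91.0], [1.4, 88.0]] [[5.0, -5.6], [4.7, -8.7], [4.4, -11.7]] [[10.8, -0.4], [10.6, -3.5], [10.3, -6.6]]
[[31, 42, 53], [44, 63, 83], [55, 72, 89], [76, 87, 93], [76, 87, 88], [63, 67, 70], [52, 60, 69], [46, 68, 92]]
[[12, 25, 34], [31, 53, 76], [57, 77, 98], [80, 93, 101], [88, 93, 96], [77, 83, 86], [68, 72, 77], [73, 78, 84]]
[[9, 28, 47], [38, 67, 93], [54, 83, 107], [73, 90, 104], [86, 94, 100], [87, 95, 97], [74, 78, 81], [71, 76, 82]]
```

The end is within about 3 mm of the pusher. Next I move over the pad.

Emit:
play_rows:
  increments:
    - {"slide": [-9, 6, 0], "angular": [0, 0, 0], "claw": -1}
    - {"slide": [0, 0, 30], "angular": [0, 0, 0], "claw": -1}
    - {"slide": [0, 0, 25], "angular": [0, 0, 0], "claw": -1}
    - {"slide": [0, 0, 12], "angular": [0, 0, 0], "claw": -1}
    - {"slide": [0, 0, 0], "angular": [0, 0, 0], "claw": -1}
    - {"slide": [0, 0, 0], "angular": [0, 0, 0], "claw": -1}

```text
time: 10.35
ee_pos: [0.5798, 0.0084, 0.1122]
tcp_rot: [180.0, 0.0, 93.6]
wrist_force: [-0.3, 0.2, -0.2]
opening: 0.0
grasp_force: 0.0
```

Emit:
play_rows:
  increments:
    - {"slide": [0, 0, 5], "angular": [0, 0, 0], "claw": -1}
    - {"slide": [-1, 0, 5], "angular": [0, 0, 0], "claw": -1}
    - {"slide": [-1, 0, 5], "angular": [0, 0, 0], "claw": -1}
    - {"slide": [-1, 0, 5], "angular": [0, 0, 0], "claw": -1}
    - {"slide": [0, 0, 0], "angular": [0, 0, 0], "claw": -1}

```text
time: 10.85
ee_pos: [0.5797, 0.0051, 0.0909]
tcp_rot: [180.0, -0.0, 93.5]
wrist_force: [2.1, 0.6, 3.1]
opening: -0.0002
grasp_force: 1.2
```

Emit:
play_rows:
  increments:
    - {"slide": [0, 0, 2], "angular": [0, 0, 0], "claw": -1}
    - {"slide": [-1, 0, 2], "angular": [0, 0, 0], "claw": -1}
    - {"slide": [0, 0, 2], "angular": [0, 0, 0], "claw": -1}
    - {"slide": [0, 0, 0], "angular": [0, 0, 0], "claw": -1}

```text
time: 11.25
ee_pos: [0.5798, 0.0044, 0.0856]
tcp_rot: [180.0, -0.0, 93.5]
wrist_force: [0.4, 2.0, 4.4]
opening: -0.0001
grasp_force: 2.3
```

Emit:
play_rows:
  increments:
    - {"slide": [0, 0, 1], "angular": [0, 0, 0], "claw": -1}
    - {"slide": [0, 0, 0], "angular": [0, 0, 0], "claw": -1}

```text
time: 11.45
ee_pos: [0.5798, 0.0044, 0.0847]
tcp_rot: [180.0, -0.0, 93.5]
wrist_force: [-0.4, 1.9, 5.3]
opening: -0.0002
grasp_force: 2.6
```

Emit:
play_rows:
  increments:
    - {"slide": [0, 0, 1], "angular": [0, 0, 0], "claw": -1}
    - {"slide": [0, 0, 0], "angular": [0, 0, 0], "claw": -1}

```text
time: 11.65
ee_pos: [0.5798, 0.0044, 0.0837]
tcp_rot: [180.0, -0.0, 93.5]
wrist_force: [0.4, 1.4, 5.1]
opening: 0.0
grasp_force: 2.4
```

Emit:
play_rows:
  increments:
    - {"slide": [0, 0, 1], "angular": [0, 0, 0], "claw": -1}
    - {"slide": [0, 0, 0], "angular": [0, 0, 0], "claw": -1}

```text
time: 11.85
ee_pos: [0.5798, 0.0044, 0.0827]
tcp_rot: [180.0, -0.0, 93.5]
wrist_force: [0.3, 1.6, 5.4]
opening: -0.0001
grasp_force: 2.6
```

Emit:
play_rows:
  increments:
    - {"slide": [0, 0, 1], "angular": [0, 0, 0], "claw": -1}
    - {"slide": [0, 0, 0], "angular": [0, 0, 0], "claw": -1}

```text
time: 12.05
ee_pos: [0.5798, 0.0044, 0.0818]
tcp_rot: [180.0, -0.0, 93.5]
wrist_force: [-0.6, 2.0, 6.2]
opening: 0.0005
grasp_force: 2.9
```

Emit:
play_rows:
  increments:
    - {"slide": [0, 0, 1], "angular": [0, 0, 0], "claw": -1}
    - {"slide": [0, 0, 0], "angular": [0, 0, 0], "claw": -1}

```text
time: 12.25
ee_pos: [0.5798, 0.0044, 0.0808]
tcp_rot: [180.0, -0.0, 93.5]
wrist_force: [0.1, 1.6, 6.7]
opening: 0.0001
grasp_force: 2.6
```

Emit:
play_rows:
  increments:
    - {"slide": [0, 0, 0.5], "angular": [0, 0, 0], "claw": -1}
    - {"slide": [0, 0, 0], "angular": [0, 0, 0], "claw": -1}

```text
time: 12.45
ee_pos: [0.5797, 0.0045, 0.0803]
tcp_rot: [180.0, -0.0, 93.6]
wrist_force: [-0.4, 1.7, 5.1]
opening: 0.0
grasp_force: 2.7
```

Sunk about 26 mm, no stop felt yet.

Emit:
play_rows:
  increments:
    - {"slide": [0, 0, 0.7], "angular": [0, 0, 0], "claw": -1}
    - {"slide": [0, 0, 0], "angular": [0, 0, 0], "claw": -1}

```text
time: 12.65
ee_pos: [0.5798, 0.0045, 0.0797]
tcp_rot: [179.9, -0.0, 93.6]
wrist_force: [-0.6, 2.8, 6.1]
opening: -0.0002
grasp_force: 2.9
```

Emit:
play_rows:
  increments:
    - {"slide": [0, 0, 0.7], "angular": [0, 0, 0], "claw": -1}
    - {"slide": [0, 0, 0], "angular": [0, 0, 0], "claw": -1}

```text
time: 12.85
ee_pos: [0.5798, 0.0046, 0.079]
tcp_rot: [179.9, -0.0, 93.6]
wrist_force: [-0.3, 2.4, 5.9]
opening: 0.0001
grasp_force: 3.1
```

Emit:
play_rows:
  increments:
    - {"slide": [0, 0, 0.6], "angular": [0, 0, 0], "claw": -1}
    - {"slide": [0, 0, 0], "angular": [0, 0, 0], "claw": -1}

```text
time: 13.05
ee_pos: [0.5798, 0.0046, 0.0785]
tcp_rot: [179.9, -0.0, 93.6]
wrist_force: [-1.4, 2.2, 8.1]
opening: -0.0002
grasp_force: 3.3
```

Emit:
play_rows:
  increments:
    - {"slide": [0, 0, 0.4], "angular": [0, 0, 0], "claw": -1}
    - {"slide": [0, 0, 0], "angular": [0, 0, 0], "claw": -1}

```text
time: 13.25
ee_pos: [0.5798, 0.0045, 0.078]
tcp_rot: [179.9, -0.0, 93.6]
wrist_force: [-1.0, 2.7, 7.0]
opening: -0.0005
grasp_force: 2.9
```

Emit:
play_rows:
  increments:
    - {"slide": [0, 0, 0.4], "angular": [0, 0, 0], "claw": -1}
    - {"slide": [0, 0, 0], "angular": [0, 0, 0], "claw": -1}

```text
time: 13.45
ee_pos: [0.5798, 0.0045, 0.0777]
tcp_rot: [179.9, -0.0, 93.6]
wrist_force: [-0.8, 1.8, 7.6]
opening: 0.0002
grasp_force: 3.4
```

Emit:
play_rows:
  increments:
    - {"slide": [0, 0, 0.5], "angular": [0, 0, 0], "claw": -1}
    - {"slide": [0, 0, 0], "angular": [0, 0, 0], "claw": -1}

```text
time: 13.65
ee_pos: [0.5798, 0.0046, 0.0775]
tcp_rot: [179.9, -0.0, 93.6]
wrist_force: [-1.3, 2.7, 9.2]
opening: -0.0003
grasp_force: 4.0
```

Emit:
play_rows:
  increments:
    - {"slide": [0, 0, 0.5], "angular": [0, 0, 0], "claw": -1}
    - {"slide": [0, 0, 0], "angular": [0, 0, 0], "claw": -1}

```text
time: 13.85
ee_pos: [0.5799, 0.0046, 0.0772]
tcp_rot: [179.9, -0.0, 93.6]
wrist_force: [-1.3, 2.1, 10.6]
opening: -0.0001
grasp_force: 4.7
```

Emit:
play_rows:
  increments:
    - {"slide": [0, 0, 0.5], "angular": [0, 0, 0], "claw": -1}
    - {"slide": [0, 0, 0], "angular": [0, 0, 0], "claw": -1}

```text
time: 14.05
ee_pos: [0.5799, 0.0046, 0.0769]
tcp_rot: [179.9, -0.0, 93.6]
wrist_force: [-2.5, 2.7, 11.9]
opening: -0.0001
grasp_force: 5.3
```

The stop is felt at 12 N. I raise clear, let the lever spring up, and check the pointer.

Emit:
play_rows:
  increments:
    - {"slide": [0, 0, -10], "angular": [0, 0, 0], "claw": -1}
    - {"slide": [1, 0, -10], "angular": [0, 0, 0], "claw": -1}
    - {"slide": [1, 0, -10], "angular": [0, 0, 0], "claw": -1}
    - {"slide": [2, 0, -10], "angular": [0, 0, 0], "claw": -1}
    - {"slide": [0, 0, -2], "angular": [0, 0, 0], "claw": -1}
    - {"slide": [0, 0, 0], "angular": [0, 0, 0], "claw": -1}
    - {"slide": [0, 0, 0], "angular": [0, 0, 0], "claw": -1}

```text
time: 14.75
ee_pos: [0.5792, 0.0082, 0.117]
tcp_rot: [-180.0, 0.0, 93.5]
wrist_force: [-0.2, 0.1, -0.4]
opening: -0.0
grasp_force: 0.0
```

```bash
python3 - <<'E'
from h import *
s=snap('side','s5');t=snap('top','t5'); print(bot.get_obs()['ee_pos'],bot.get_obs()['wrist_force'])
t3=cv2.imread('pics/t3.png').astype(int); t=t[:,:,::-1].astype(int)
for r in(183,186,189): print(r,t3[r,154:164,2].tolist(),t[r,154:164,2].tolist(),t[r,185:200,0].tolist())
a=cv2.resize(s[130:230,190:300,::-1],None,fx=3.6,fy=3.6,interpolation=cv2.INTER_CUBIC)
b=cv2.resize(t[155:220,150:260].astype(np.uint8),None,fx=3.6,fy=3.6,interpolation=cv2.INTER_CUBIC)
b=cv2.copyMakeBorder(b,0,a.shape[0]-b.shape[0],0,0,0)
cv2.imwrite('pics/c5.png',np.hstack([a,b]))
E
```

```text
[0.579084   0.00813203 0.11688529] [ 0.11521555 -0.66368622 -0.78945455]
183 [150, 151, 154, 148, 153, 143, 100, 57, 45, 47] [150, 153, 148, 129, 89, 56, 49, 47, 46, 39] [8, 14, 8, 26, 6, 20, 73, 142, 149, 111, 78, 78, 88, 89, 88]
186 [146, 149, 150, 148, 150, 140, 100, 60, 44, 48] [151, 153, 148, 124, 79, 52, 47, 42, 51, 49] [0, 21, 10, 5, 15, 7, 75, 143, 154, 133, 115, 127, 130, 120, 116]
189 [154, 153, 149, 150, 154, 144, 99, 53, 46, 43] [152, 154, 147, 125, 83, 54, 43, 48, 48, 49] [15, 16, 15, 11, 8, 14, 49, 110, 147, 152, 107, 104, 110, 104, 101]
```

View pics/c5.png

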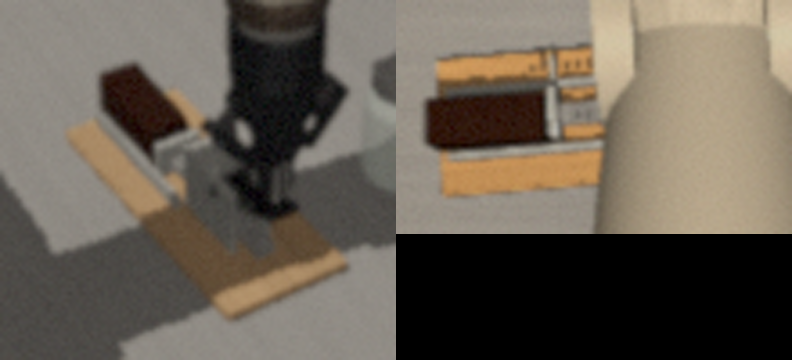

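The plate moved 3.1 px (10 mm) and the block moved along with it. The long mark is at right-crop x≈544 and the pointer at x≈554, so one notch remains. I press once more, to the same depth.

Emit:
play_rows:
  increments:
    - {"slide": [0, 0, 6], "angular": [0, 0, 0], "claw": -1}
    - {"slide": [0, 0, 6], "angular": [0, 0, 0], "claw": -1}
    - {"slide": [-1, 0, 6], "angular": [0, 0, 0], "claw": -1}
    - {"slide": [-1, 0, 6], "angular": [0, 0, 0], "claw": -1}
    - {"slide": [-1, 0, 6], "angular": [0, 0, 0], "claw": -1}
    - {"slide": [-1, 0, 5], "angular": [0, 0, 0], "claw": -1}
    - {"slide": [0, 0, 3], "angular": [0, 0, 0], "claw": -1}
    - {"slide": [0, 0, 0], "angular": [0, 0, 0], "claw": -1}

```text
time: 15.65
ee_pos: [0.5797, 0.0046, 0.0795]
tcp_rot: [180.0, -0.1, 93.6]
wrist_force: [-0.9, 3.2, 5.1]
opening: -0.0
grasp_force: 2.6
```

Emit:
play_rows:
  increments:
    - {"slide": [0, 0, 1], "angular": [0, 0, 0], "claw": -1}
    - {"slide": [0, 0, 1], "angular": [0, 0, 0], "claw": -1}
    - {"slide": [0, 0, 0], "angular": [0, 0, 0], "claw": -1}

```text
time: 15.95
ee_pos: [0.5798, 0.0046, 0.0779]
tcp_rot: [179.9, -0.1, 93.6]
wrist_force: [-1.1, 2.9, 6.5]
opening: -0.0002
grasp_force: 2.9
```

Emit:
play_rows:
  increments:
    - {"slide": [0, 0, 1], "angular": [0, 0, 0], "claw": -1}
    - {"slide": [0, 0, 0], "angular": [0, 0, 0], "claw": -1}

```text
time: 16.15
ee_pos: [0.5799, 0.0046, 0.0773]
tcp_rot: [179.9, -0.1, 93.6]
wrist_force: [-2.2, 3.0, 9.6]
opening: 0.0001
grasp_force: 4.1
```

Emit:
play_rows:
  increments:
    - {"slide": [0, 0, 0.8], "angular": [0, 0, 0], "claw": -1}
    - {"slide": [0, 0, 0], "angular": [0, 0, 0], "claw": -1}

```text
time: 16.35
ee_pos: [0.5799, 0.0047, 0.0769]
tcp_rot: [179.9, -0.1, 93.6]
wrist_force: [-4.1, 2.7, 11.5]
opening: 0.0001
grasp_force: 5.2
```

Emit:
play_rows:
  increments:
    - {"slide": [0, 0, -10], "angular": [0, 0, 0], "claw": -1}
    - {"slide": [1, 0, -10], "angular": [0, 0, 0], "claw": -1}
    - {"slide": [1, 0, -12], "angular": [0, 0, 0], "claw": -1}
    - {"slide": [2, 0, -25], "angular": [0, 0, 0], "claw": -1}
    - {"slide": [0, 0, -40], "angular": [0, 0, 0], "claw": -1}
    - {"slide": [-40, 0, -20], "angular": [0, 0, 0], "claw": -1}
    - {"slide": [-45, 0, 0], "angular": [0, 0, 0], "claw": -1}
    - {"slide": [-45, 0, 0], "angular": [0, 0, 0], "claw": -1}

```text
time: 17.15
ee_pos: [0.5878, -0.1227, 0.1944]
tcp_rot: [179.9, 0.0, 93.6]
wrist_force: [0.9, 0.4, 0.6]
opening: 0.0001
grasp_force: 0.0
```

Emit:
play_rows:
  increments:
    - {"slide": [-45, 0, 0], "angular": [0, 0, 0], "claw": -1}
    - {"slide": [-30, 0, 0], "angular": [0, 0, 0], "claw": -1}
    - {"slide": [0, 0, 0], "angular": [0, 0, 0], "claw": -1}
    - {"slide": [0, 0, 0], "angular": [0, 0, 0], "claw": -1}

```text
time: 17.55
ee_pos: [0.5918, -0.197, 0.1928]
tcp_rot: [-180.0, -0.0, 93.4]
wrist_force: [-0.5, 0.1, -0.2]
opening: -0.0001
grasp_force: 0.0
```

```bash
python3 - <<'E'
from h import *
t=snap('top','t6')[:,:,::-1].astype(int); print(bot.get_obs()['wrist_force'])
for r in(183,186,189): print(r,t[r,152:162,2].tolist(),t[r,183:200,0].tolist())
cv2.imwrite('pics/c6.png',cv2.resize(t[150:225,145:265].astype(np.uint8),None,fx=6,fy=6,interpolation=cv2.INTER_CUBIC))
E
```

```text
[-0.33330006  0.37792052  0.03966202]
183 [158, 153, 131, 113, 94, 72, 56, 55, 54, 55] [8, 7, 10, 13, 34, 88, 145, 153, 101, 76, 77, 81, 78, 81, 90, 96, 108]
186 [158, 149, 116, 76, 53, 50, 46, 48, 50, 52] [15, 12, 17, 16, 17, 77, 146, 150, 108, 117, 133, 132, 124, 118, 123, 130, 127]
189 [161, 152, 116, 71, 50, 46, 50, 52, 50, 52] [19, 19, 13, 9, 13, 73, 142, 151, 107, 96, 115, 120, 117, 120, 115, 108, 107]
```

View pics/c6.png

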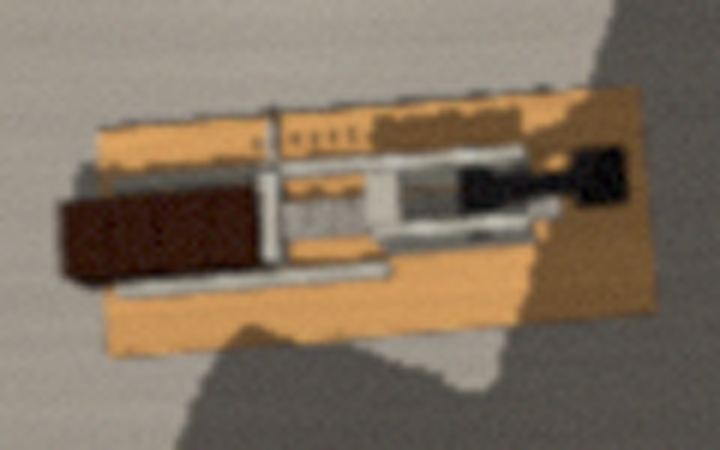

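The plate moved another 3.1 px (10 mm). The pointer at crop x≈272 now covers the long mark, with the neighbouring ticks visible at 256 and 294. The lever is up and the block lies flat against the pusher.

```bash
python3 -c "
from workcell import bot
print(bot.job_done())"
```

```text
the job is handed in; nothing more can be done
None
```

The block is lying flat in the trough against the pusher; two full clicks moved the feed from 0.02 to 0.04, so the pointer is at the long mark, and the job is handed in (no verdict was returned).

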